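Switch on the optics bench through the lever guard

TASK

Switch on the optics bench: reach down with the fingertips through the window of the steel guard and press the main-switch lever fully down to its stop without touching the guard. Only then press the round start button on the loose box fully in and let it come back up. Press only: do not lift or shift the box, and leave the lens, eyepiece tube, screwdriver and mouse where they are.

Things in the scene. Friction and masses are not known exactly. Their poses are not given: they have to be found in the camera images.
- window (a point): Centre of the only window in the bare steel guard, on the upper face of its level top plate, 90 mm above the desk; z up. The window is 104 mm along this frame's x, 88 mm along its y; the plate is 4 mm thick, with screw heads 3 mm high at its corners. The guard covers the main switch of the bench mains unit, a cream box fixed to the desk.
- guard: The steel guard: a hood with closed side walls and a top plate with the window, 190 mm along its x, 150 mm along its y, top 90 mm above the desk. Fixed. Origin at desk level under the window's centre, axes parallel to those of window.
- lever_pad (a point): Centre of the top face of the ribbed dark 36 x 36 mm pad on the lever's end, under the window. The hinge is along the window's y, 64 mm from here towards its -x, 48 mm above the desk. Raised (off), this point is 71 to 76 mm above the desk, the pad sloping up 15 to 20 degrees towards +x; down (on) it is level, 54 mm high, at the window's centre (raised: up to 6 mm towards -x). Turns with the lever.
- lever (a joint): Angle of the lever in rad: 0 is fully raised (off), 0.35 fully down on its stop (on). It starts anywhere from 0 to 0.08. It is stiff by friction, not sprung: it takes 4 to 5 N on the pad to move and stays where it is left; at the stop it goes rigid, so a push of about 10 N on the pad takes it home.
- start_box: Loose cream box, 0.5 to 0.9 kg, 100 mm along its x, 64 mm along its y, top face 49 mm above the desk, on four rubber feet. On its top: the start button towards its -x end, and a fixed pilot lamp (20 mm wide, 10 mm tall) 49 mm from the button towards +x. Origin at the centre of its underside; z up.
- button_top (a point): Centre of the top face of the round grey start button, 28 mm in diameter, standing in a flat black ring 38 mm wide and 4 mm tall. When released its top is 63 mm above the desk.
- button (a joint): Travel of the start button in m: 0 released, 0.006 fully pressed. Sprung: about 2 N starts it, 5 N takes it to its stop, and it comes back up by itself.
- lens: Loose black camera lens standing upright, 64 mm in diameter, 70 mm tall; a bystander. Origin at the centre of its underside.
- tube: Loose aluminium eyepiece tube standing upright, 48 mm in diameter, 52 mm tall; a bystander. Origin at the centre of its underside.
- driver: Loose screwdriver lying on the desk, under 40 mm tall; a bystander. Origin on its underside.
- mouse: Loose black computer mouse, 100 x 58 x 30 mm; a bystander. Origin at the centre of its underside.
There are look-alikes about, which are no part of the job. What is shaped like the start_box but purple is not meant.

How it is judged (in metres and radians):
On the way, in this order (a step that is already met when the one before it is completed fails the run):
1. the lever is pressed down to its stop (value of joint lever above 0.3 rad and value of joint button below 0.002 m), for 0.2 s.
2. the start button is pressed in while the lever is down (value of joint lever above 0.3 rad and value of joint button above 0.0045 m), for 0.05 s.
At the end, for the whole second after the job is handed in: The lever is down within 0.05 rad of its stop (over 0.30 of 0.35 rad), the start button is released (under 2 mm), the start box stands level and still within 20 mm of its first place, and the lens, tube, screwdriver and mouse are within 20 mm of theirs (all of step 1 and distance of each of start_box, lens, tube, driver, mouse from where it was at the start of the episode below 0.02 m and angle between start_box's own z axis and vertical below 0.1 rad and linear speed of start_box below 0.02 m/s); the robot touches nothing.
It fails at once if the guard is touched (over 0.5 N) (contact force between guard and anything else above 0.5 N).
It fails at once if the start button is pressed before the lever is down (value of joint button above 0.003 m and not (value of joint lever above 0.3 rad)).
It fails at once if the start box is lifted, tipped or shifted by over 20 mm (height (world z) of start_box above 0.008 m or distance of start_box from where it was at the start of the episode above 0.02 m or angle between start_box's own z axis and vertical above 0.15 rad).
It fails at once if a bystander is shifted by over 20 mm (distance of any of lens, tube, driver, mouse from where it was at the start of the episode above 0.02 m).
It also fails if it takes over 48 s, if anything falls off the work surface, if the arm or the gripper's body presses on something with over 40 N, if the wrist force passes 120 N, or if a joint passes its speed limit or range.

ROBOT

A 6-joint arm with a two-finger parallel gripper is mounted at the origin on the work surface. World frame = base frame: x ahead of the robot, y to its left, z up, the work surface at z = 0. Lengths are in mm, angles in rad, forces in N, time in s.
With the tool pointing down it reaches from about 300 to 775 mm from the base axis. Payload 14.6 kg.
Tool frame: the origin (TCP) lies on the front face of the gripper's body, between the roots of the fingers; the fingertips stand 97 mm ahead of it and the grasp point (between the pads) lies 78 mm ahead of it; z points along the fingers, y is the direction in which the jaws open and shut (so a half turn about z gives the same grasp; the last joint's range is limited). The gripper opens to 94 mm and grips with 3 to 60 N. Pads are 16 mm wide; open, the fingers measure 119 mm over their backs; the gripper's body (75 mm by 177 mm) begins 78 mm behind the grasp point.
Start: joints at [1.093, 0.3, 1.521, -0, 1.321, -0.067], TCP at [219.635, 504.232, 302.646] pointing down, gripper open.
Joint ranges: [-3.03, 3.03], [-0.79, 2.21], [0.23, 2.52], [-1.04, 4.18], [0, 3.07], [-2.55, 2.55]. Speed limits (rad/s): [2.22, 2.22, 2.57, 3.14, 3.14, 3.14].

INTERFACE

Orientations are given as [roll, pitch, yaw] about the fixed x, y, z axes, in that order (R = Rz(yaw) Ry(pitch) Rx(roll)).
In Python, from cell import manip, eyes, finder gives the robot as it stands.
- The arm moves only by the tool drive_tool, never from a script. Its argument "rows" is a list of rows, each an object with "offset": the shift along the tool's x, y, z in mm, a list of three; "spin": the turn about the tool's z in degrees; "jaw": the finger opening in mm, from 0 to 94. In form: [{"offset": [dx, dy, dz], "spin": spin, "jaw": jaw}, ...]. A call has 1 to 20 rows; each row shifts and turns the commanded pose from where the row before left it, along the tool's axes as they then stand; what a row does not reach is not made up. A row lasts 1/10 s, in which the tool goes at most 50 mm and 8.59 degrees, less where a joint would pass 70% of its speed; a pose out of reach is approached as far as the arm can. A call is refused whole if a number of a shift passes 50 or a number of a turn 8.59, either way. A call with a gripper value outside its range is refused whole. The fingers move at their own pace and stop on an object; "force" is the grip in N (left out, the last holds). Time passes only in rows, so rows that do not move let the fingers close. It gives the time, the measured TCP pose, the force and the opening at its end, in the units of the state.
- manip.read_state(): the state, without advancing time (a new reading comes with each control period).
- eyes.camera(name): name is "scene" or "top" or "wrist"; returns a dict with "color" (400x640x3 uint8, blue, green, red), "depth" (400x640 float32, mm along the optical axis (not along the pixel's ray), 0 where there is no reading), "vfov" (degrees; the focal length in pixels is half the picture's height over the tangent of half this angle, whatever the lens; pixels are square), "cx", "cy" (the principal point, pixels), "rvec" (rotation vector, rad) and "tvec" (3), from world to camera coordinates, as OpenCV has them. Camera axes: x right, y down, z forward; pixel columns grow to the right and rows downward; lengths in mm; the calibration is good to about 2 mm. A picture is of the moment at which its call begins.
- manip.sign_off(): hands the job in, once; it reports no verdict.
Trained networks look in the newest picture that a camera, given by its name, has taken for a name from the list of things; names that differ only in an ending like _2 or _b are one class to them, and where a whole thing is asked for, a point or a joint stands for the part that bears it (a point fixed in the world has none). Each returns a list of dicts, best first, with "p" (0 to 1); they miss things now and then, are a little off and sometimes report something else, mostly with a low value. They report only what shows in the picture. A call takes as long as a camera call. They do not tell look-alikes from the thing itself.
- finder.find_in(camera, target): "uv" ([column, row] in pixels, amid what is visible of it).
The state is a dict: "clock": time; "joints": joint angles; "qd": joint speeds; "effort": joint torques, N m; "eef_pos": TCP position; "eef_rot": TCP orientation; "wrist_force": force on the tool from outside, world axes, zero at the start; "moment": the same for the moment, N m; "finger_gap": finger opening in mm.
Only numpy, scipy, OpenCV 4.12 (cv2) and the standard library are available. Lean on these libraries where they do the work, as an engineer would, in place of code of your own. Each camera call takes 0.05 s, during which the arm holds its last target. There are 200 camera calls.

## Working session

There is one attempt and no reset: what is moved stays moved. The work goes in short steps, Python scripts to look and compute and a tool call to move; the robot and the scene stay as the last step left them, time stands still between calls to the robot, and variables do not carry over. Pictures are saved under pics/ and viewed, about 8 in all and at most 12, crops included, and the job is handed in when it is done.

Besides the shell and the picture viewer there is one more tool, called after "Emit:" as name([rows], argument=value, ...), one row to a line, values as JSON. drive_tool: Moves the arm, as the interface text tells. Its arguments: {"type":"object","properties":{"rows":{"type":"array","items":{"type":"object","properties":{"offset":{"type":"array","items":{"type":"number"}},"spin":{"type":"number"},"jaw":{"type":"number"}}}},"force":{"type":"number"}},"required":["rows"]}

```bash
mkdir -p pics; cat > h.py <<'E'
import numpy as np, cv2
from cell import manip, eyes, finder
def cam(n):
    c=eyes.camera(n); c['R']=cv2.Rodrigues(np.array(c['rvec'],float))[0]; c['t']=np.array(c['tvec'],float).ravel()
    c['f']=200/np.tan(np.radians(c['vfov'])/2); return c
def world(c,u,v,z=None):
    """world point of pixel: by depth, or on plane height z"""
    ray=np.array([(u-c['cx'])/c['f'],(v-c['cy'])/c['f'],1.])
    o=-c['R'].T@c['t']; d=c['R'].T@ray
    if z is None:
        p=c['depth'][int(v)-1:int(v)+2,int(u)-1:int(u)+2]; p=p[p>0]; s=np.median(p) if len(p) else np.nan
    else: s=(z-o[2])/d[2]
    return o+s*d
def cloud(c):
    v,u=np.mgrid[0:400,0:640]; d=c['depth'].astype(float)
    P=np.stack([(u-c['cx'])/c['f']*d,(v-c['cy'])/c['f']*d,d],-1)
    W=(P-c['t'])@c['R']; W[d<=0]=np.nan; return W
E
python3 - <<'E'
from h import *
s=manip.read_state(); print(s['clock'],s['eef_pos'],s['eef_rot'])
for n in ('top','scene'):
    c=cam(n); cv2.imwrite(f'pics/{n}0.png',c['color']); print(n,c['cx'],c['cy'],c['vfov'],-c['R'].T@c['t'])
    for t in ('guard','lever_pad','start_box','button_top','lens','tube','driver','mouse'):
        for r in finder.find_in(n,t)[:3]: print(t,np.round(r['uv']),round(r['p'],2),np.round(world(c,*r['uv'])))
E
```

```text
0.0 [219.55737465 504.11066154 302.06558993] [-3.14041379e+00 -5.68958584e-05  2.73084496e+00]
top 326.0929042794444 197.56377085612633 49.07624566649829 [ 420.49136736   10.27278471 1022.57272527]
guard [318. 222.] 0.68 [494.  26.  36.]
lever_pad [300. 217.] 0.6 [501.  64.  72.]
start_box [198. 282.] 0.82 [362. 287.  50.]
start_box [201. 207.] 0.64 [528. 286.  49.]
button_top [195. 213.] 0.7 [512. 294.  63.]
button_top [205. 286.] 0.69 [355. 268.  64.]
lens [474. 215.] 0.95 [ 504. -316.   70.]
tube [287. 120.] 0.92 [725.  95.  53.]
tube [194. 216.] 0.38 [507. 296.  62.]
driver [387.  99.] 0.68 [ 785. -140.   24.]
mouse [178. 160.] 0.74 [639. 348.  30.]
scene 324.11227846089724 198.35329616783804 44.90244260558653 [1071.48407034 -667.99435497  826.5098552 ]
guard [308. 194.] 0.8 [512.  48.  64.]
start_box [314. 144.] 0.79 [383. 254.  47.]
start_box [365. 158.] 0.63 [539. 275.  46.]
button_top [358. 147.] 0.53 [507. 290.  63.]
button_top [309. 139.] 0.4 [363. 256.  57.]
lens [195. 305.] 0.84 [ 532. -345.   70.]
tube [394. 230.] 0.87 [738.  73.  46.]
driver [370. 318.] 0.86 [ 809. -154.   24.]
driver [414. 168.] 0.48 [661. 335.  27.]
mouse [412. 167.] 0.71 [652. 336.  27.]
```

View pics/top0.png

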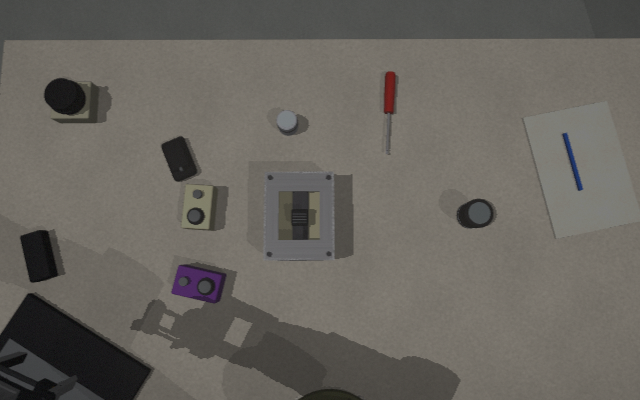

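```bash
python3 - <<'E'
import cv2
a=cv2.imread('pics/top0.png')
cv2.imwrite('pics/crop1.png',cv2.resize(a[140:320,140:390],None,fx=3.2,fy=3.2,interpolation=cv2.INTER_CUBIC))
E
```

```text
(no output)
```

View pics/crop1.png

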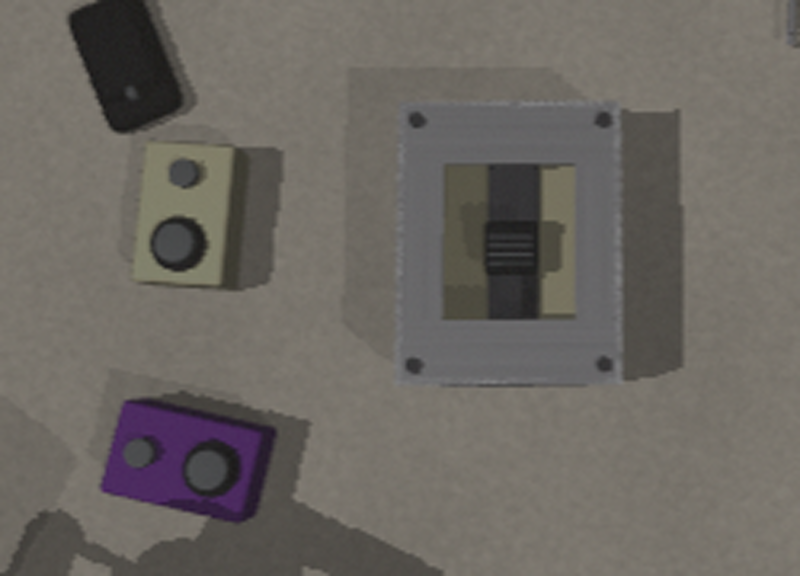

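The cream box (198,207) with its button at about (195,216) and lamp at (197,194) fits. The purple one (198,283) is the decoy. The guard window is centred near (300,216), with the ribbed pad at about (300,217). Next I measure all of these from the depth cloud.

```bash
python3 - <<'E'
from h import *
c=cam('top'); W=cloud(c); z=W[...,2]
roi=np.zeros((400,640),bool); roi[165:268,258:342]=1
m=(roi&(abs(z-90)<5)).astype(np.uint8)
print('plate z',np.median(z[m>0]))
cs,h=cv2.findContours(m,cv2.RETR_CCOMP,cv2.CHAIN_APPROX_NONE)
for k,hh in zip(cs,h[0]):
    if cv2.contourArea(k)<500: continue
    P=np.array([world(c,u,v,90)[:2] for u,v in k[:,0]],np.float32)
    print('hole' if hh[3]>=0 else 'outer',cv2.minAreaRect(P))
p=roi&(z>58)&(z<84); 
# pad
Q=W[p]; Q=Q[abs(Q[:,1]-64)<25]; Q=Q[abs(Q[:,0]-500)<30]
A=np.c_[Q[:,:2],np.ones(len(Q))]; s=np.linalg.lstsq(A,Q[:,2],rcond=None)[0]
print('pad n',len(Q),'slope',s[:2],Q.min(0),Q.max(0),Q.mean(0))
for u in (300,):
    for v in range(192,242,3): print(v,np.round(world(c,u,v)),end=' ')
print()
r=np.zeros_like(roi); r[175:240,175:222]=1
b=W[r&(z>60.5)&(z<68)]; print('btn/lamp',len(b))
mm=(r&(z>56)).astype(np.uint8); n,l,st,ce=cv2.connectedComponentsWithStats(mm)
for i in range(1,n):
    q=W[l==i]; print(len(q),np.round(q.mean(0),1),np.round((q.min(0)+q.max(0))/2,1),np.round(np.ptp(q,axis=0)))
t=W[r&(abs(z-49)<3)]; print('boxtop',cv2.minAreaRect(t[:,:2].astype(np.float32)))
E
```

```text
plate z 90.24237111207923
outer ((505.671142578125, 64.82010650634766), (149.9786834716797, 188.5806884765625), 89.7029800415039)
hole ((504.79779052734375, 64.94526672363281), (90.27223205566406, 107.21214294433594), 89.80754852294922)
pad n 311 slope [0.28842409 0.00532146] [471.65411685  48.06596197  58.22218448] [519.3630869   81.29370726  79.08167521] [498.34794494  64.55096197  70.47434591]
192 [561.  65.  42.] 195 [554.  65.  40.] 198 [547.  65.  41.] 201 [541.  65.  41.] 204 [534.  65.  41.] 207 [527.  65.  41.] 210 [517.  63.  73.] 213 [510.  63.  74.] 216 [504.  64.  72.] 219 [497.  64.  71.] 222 [491.  64.  69.] 225 [485.  64.  66.] 228 [478.  64.  63.] 231 [472.  64.  62.] 234 [465.  64.  61.] 237 [459.  64.  56.] 240 [451.  62.  89.] 
btn/lamp 119
58 [556.2 292.9  59. ] [556.1 293.   59.1] [16. 18.  6.]
128 [507.2 295.4  62.5] [508.  295.7  61.6] [27. 26. 11.]
boxtop ((529.1334228515625, 294.517578125), (64.3341064453125, 99.4728012084961), 86.19280242919922)
```

The window centre is (505,65) with its axes along world x and y. The pad is at about (501,64,72), rising towards +x as expected, and the button is at (507.5,295.5,63). I'll close the fingers and go above the window.

Emit:
drive_tool([
  {"offset":[-15,-10,0],"spin":0,"jaw":0},
  {"offset":[-27,-18,0],"spin":0,"jaw":0},
  {"offset":[-27,-18,0],"spin":0,"jaw":0},
  {"offset":[-27,-18,0],"spin":0,"jaw":0},
  {"offset":[-27,-18,0],"spin":0,"jaw":0},
  {"offset":[-27,-18,0],"spin":0,"jaw":0},
  {"offset":[-27,-18,0],"spin":0,"jaw":0},
  {"offset":[-27,-18,0],"spin":0,"jaw":0},
  {"offset":[-27,-18,0],"spin":0,"jaw":0},
  {"offset":[-27,-18,0],"spin":0,"jaw":0},
  {"offset":[-27,-18,0],"spin":0,"jaw":0},
  {"offset":[-27,-18,0],"spin":0,"jaw":0},
  {"offset":[-27,-18,0],"spin":0,"jaw":0},
  {"offset":[-27,-18,0],"spin":0,"jaw":0},
  {"offset":[-27,-18,0],"spin":0,"jaw":0},
  {"offset":[-27,-18,0],"spin":0,"jaw":0},
  {"offset":[-17,-8,0],"spin":0,"jaw":0},
  {"offset":[0,0,0],"spin":0,"jaw":0},
])

```text
clock: 2.75
eef_pos: [505.9, 64.0, 302.4]
eef_rot: [-3.141, -0.0, 2.728]
wrist_force: [-0.7, 0.2, 0.1]
finger_gap: 0.8
```

```bash
python3 - <<'E'
from h import *
c=cam('wrist'); W=cloud(c); z=W[...,2]
cv2.imwrite('pics/w1.png',c['color'])
m=((abs(z-90)<4)&(abs(W[...,0]-505)<110)&(abs(W[...,1]-65)<95)).astype(np.uint8)
cs,h=cv2.findContours(m,cv2.RETR_CCOMP,cv2.CHAIN_APPROX_NONE)
for k,hh in zip(cs,h[0]):
    if cv2.contourArea(k)<3000: continue
    P=np.array([world(c,u,v,90)[:2] for u,v in k[:,0]],np.float32)
    print('hole' if hh[3]>=0 else 'outer',cv2.minAreaRect(P))
E
```

```text
outer ((503.7150573730469, 63.72441864013672), (189.8820037841797, 149.88088989257812), 0.04978455230593681)
```

View pics/w1.png

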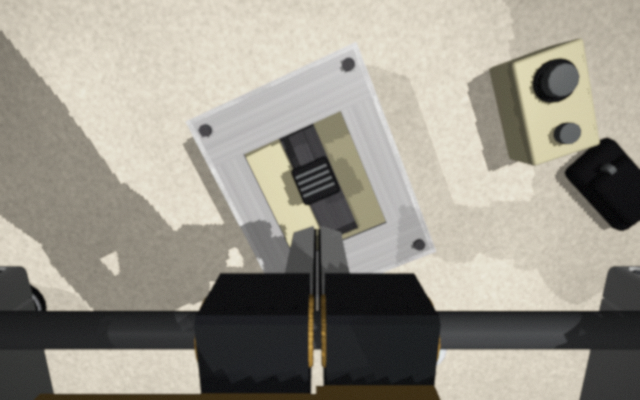

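The wrist view shows the window centred at about (315,180) with the pad in it at (316,180). It agrees with the top view: centre (503.7,63.7), guard 190x150. I'm descending, with slow steps near the pad.

Emit:
drive_tool([
  {"offset":[0,0,15],"spin":0,"jaw":0},
  {"offset":[0,0,25],"spin":0,"jaw":0},
  {"offset":[0,0,25],"spin":0,"jaw":0},
  {"offset":[0,0,25],"spin":0,"jaw":0},
  {"offset":[0,0,20],"spin":0,"jaw":0},
  {"offset":[0,0,10],"spin":0,"jaw":0},
  {"offset":[0,0,5],"spin":0,"jaw":0},
  {"offset":[0,0,5],"spin":0,"jaw":0},
  {"offset":[0,0,5],"spin":0,"jaw":0},
  {"offset":[0,0,0],"spin":0,"jaw":0},
])

```text
clock: 3.8
eef_pos: [505.5, 65.8, 167.9]
eef_rot: [3.141, 0.001, 2.731]
wrist_force: [1.1, 1.2, 1.0]
finger_gap: 0.5
```

Emit:
drive_tool([
  {"offset":[0,0,4],"spin":0,"jaw":0},
  {"offset":[0,0,4],"spin":0,"jaw":0},
  {"offset":[0,0,3],"spin":0,"jaw":0},
  {"offset":[0,0,2],"spin":0,"jaw":0},
  {"offset":[0,0,0],"spin":0,"jaw":0},
])

```text
clock: 4.3
eef_pos: [505.1, 65.6, 154.3]
eef_rot: [-3.141, -0.001, 2.731]
wrist_force: [-0.1, 0.4, 0.5]
finger_gap: 0.6
```

Emit:
drive_tool([
  {"offset":[0,0,2],"spin":0,"jaw":0},
  {"offset":[0,0,2],"spin":0,"jaw":0},
])

```text
clock: 4.5
eef_pos: [505.4, 65.6, 150.9]
eef_rot: [3.141, 0.001, 2.731]
wrist_force: [-5.7, -1.4, 26.5]
finger_gap: 0.4
```

The force has reached 26 N with the tip at about 54 mm, which is the stop. I'll hold briefly and then rise.

Emit:
drive_tool([
  {"offset":[0,0,0],"spin":0,"jaw":0},
  {"offset":[0,0,0],"spin":0,"jaw":0},
  {"offset":[0,0,0],"spin":0,"jaw":0},
  {"offset":[0,0,-3],"spin":0,"jaw":0},
  {"offset":[0,0,-12],"spin":0,"jaw":0},
  {"offset":[0,0,-25],"spin":0,"jaw":0},
  {"offset":[0,0,-30],"spin":0,"jaw":0},
  {"offset":[0,0,-30],"spin":0,"jaw":0},
  {"offset":[0,0,-25],"spin":0,"jaw":0},
  {"offset":[0,0,0],"spin":0,"jaw":0},
])

```text
clock: 5.5
eef_pos: [505.8, 65.7, 279.3]
eef_rot: [3.139, 0.004, 2.731]
wrist_force: [-0.3, 0.4, -0.4]
finger_gap: 0.4
```

```bash
python3 - <<'E'
from h import *
c=cam('wrist'); W=cloud(c); z=W[...,2]
q=W[(abs(W[...,0]-505)<14)&(abs(W[...,1]-64)<14)&(z>45)&(z<85)]
A=np.c_[q[:,:2],np.ones(len(q))]; print('pad',len(q),np.median(q,0),np.linalg.lstsq(A,q[:,2],rcond=None)[0][:2])
m=(z>55)&(z<80)&(W[...,1]>240)&(W[...,1]<340)&(W[...,0]<600)&(W[...,0]>450)
n,l,st,ce=cv2.connectedComponentsWithStats(m.astype(np.uint8))
for i in range(1,n):
    q=W[l==i]
    if len(q)>50: print(len(q),np.round(np.median(q,0),1),np.round((q.min(0)+q.max(0))/2,1),np.round(np.ptp(q,axis=0)))
print(manip.read_state()['eef_pos'])
E
```

```text
pad 957 [504.58268936  64.08553235  53.88332289] [-0.00142001  0.00248605]
1138 [505.3 293.1  62.7] [506.  295.2  60. ] [27. 28. 10.]
484 [554.3 291.2  58.8] [554.9 291.9  58.1] [20. 20.  6.]
[505.34703109  65.68837907 277.18302499]
```

The lever pad is level at 53.9 mm, so it is on. The button is at about (506,294.5); I'm moving above it.

Emit:
drive_tool([
  {"offset":[5,12,0],"spin":0,"jaw":0},
  {"offset":[10,23,0],"spin":0,"jaw":0},
  {"offset":[10,23,0],"spin":0,"jaw":0},
  {"offset":[10,23,0],"spin":0,"jaw":0},
  {"offset":[10,23,0],"spin":0,"jaw":0},
  {"offset":[10,23,0],"spin":0,"jaw":0},
  {"offset":[10,23,0],"spin":0,"jaw":0},
  {"offset":[10,23,0],"spin":0,"jaw":0},
  {"offset":[10,23,0],"spin":0,"jaw":0},
  {"offset":[6,14,0],"spin":0,"jaw":0},
  {"offset":[0,0,0],"spin":0,"jaw":0},
  {"offset":[0,0,0],"spin":0,"jaw":0},
])

```text
clock: 6.75
eef_pos: [505.5, 294.3, 275.0]
eef_rot: [-3.141, -0.001, 2.731]
wrist_force: [0.1, 0.1, -0.2]
finger_gap: 1.0
```

```bash
python3 - <<'E'
from h import *
c=cam('wrist'); W=cloud(c); z=W[...,2]; cv2.imwrite('pics/w2.png',c['color'])
m=(z>60)&(z<66)&(W[...,1]>240)&(W[...,1]<340)&(W[...,0]<530)&(W[...,0]>470)
q=W[m]; print(len(q),q.mean(0),(q.min(0)+q.max(0))/2,np.ptp(q,axis=0))
print(manip.read_state()['eef_pos'])
E
```

```text
789 [505.84592946 295.96781521  62.61889863] [506.15903426 295.58604049  62.47644637] [27.06679095 27.47359161  4.83702387]
[505.66188687 293.90335258 275.29050195]
```

View pics/w2.png

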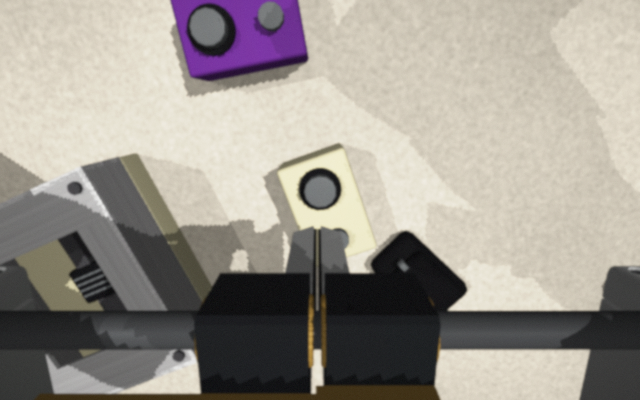

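The view shows the fingers above the cream box, with the button centred at (320,188) and aligned within 2 mm. Descending.

Emit:
drive_tool([
  {"offset":[0,1,15],"spin":0,"jaw":0},
  {"offset":[0,0,25],"spin":0,"jaw":0},
  {"offset":[0,0,25],"spin":0,"jaw":0},
  {"offset":[0,0,20],"spin":0,"jaw":0},
  {"offset":[0,0,15],"spin":0,"jaw":0},
  {"offset":[0,0,5],"spin":0,"jaw":0},
  {"offset":[0,0,0],"spin":0,"jaw":0},
  {"offset":[0,0,0],"spin":0,"jaw":0},
])

```text
clock: 7.6
eef_pos: [506.4, 295.5, 171.4]
eef_rot: [3.141, 0.001, 2.731]
wrist_force: [0.3, -0.4, -0.4]
finger_gap: 0.5
```

Emit:
drive_tool([
  {"offset":[0,0,5],"spin":0,"jaw":0},
  {"offset":[0,0,4],"spin":0,"jaw":0},
  {"offset":[0,0,3],"spin":0,"jaw":0},
  {"offset":[0,0,2],"spin":0,"jaw":0},
  {"offset":[0,0,1],"spin":0,"jaw":0},
  {"offset":[0,0,0],"spin":0,"jaw":0},
])

```text
clock: 8.2
eef_pos: [506.2, 295.5, 155.8]
eef_rot: [3.141, 0.0, 2.731]
wrist_force: [-1.3, -0.1, 3.7]
finger_gap: 0.5
```

Emit:
drive_tool([
  {"offset":[0,0,1],"spin":0,"jaw":0},
  {"offset":[0,0,1],"spin":0,"jaw":0},
  {"offset":[0,0,0],"spin":0,"jaw":0},
])

```text
clock: 8.5
eef_pos: [506.2, 295.5, 154.4]
eef_rot: [3.141, 0.0, 2.731]
wrist_force: [-2.9, -1.8, 9.5]
finger_gap: 0.7
```

The force is 9.5 N, well over the 5 N needed to reach the stop, so the button is fully in. Rising straight up, clear.

Emit:
drive_tool([
  {"offset":[0,0,0.5],"spin":0,"jaw":0},
  {"offset":[0,0,0],"spin":0,"jaw":0},
  {"offset":[0,0,-4],"spin":0,"jaw":0},
  {"offset":[0,0,-10],"spin":0,"jaw":0},
  {"offset":[0,0,-25],"spin":0,"jaw":0},
  {"offset":[0,0,-30],"spin":0,"jaw":0},
  {"offset":[0,0,-30],"spin":0,"jaw":0},
  {"offset":[0,0,-25],"spin":0,"jaw":0},
  {"offset":[0,0,0],"spin":0,"jaw":0},
  {"offset":[0,0,0],"spin":0,"jaw":0},
])

```text
clock: 9.5
eef_pos: [506.0, 295.4, 277.1]
eef_rot: [-3.142, 0.0, 2.731]
wrist_force: [0.3, 0.0, 0.0]
finger_gap: 0.7
```

```bash
python3 - <<'E'
from h import *
c=cam('wrist'); W=cloud(c); z=W[...,2]
q=W[(z>55)&(z<66)&(W[...,1]>240)&(W[...,1]<340)&(W[...,0]<530)&(W[...,0]>470)]
print('button',len(q),(q.min(0)+q.max(0))/2,np.percentile(q[:,2],[50,80]))
q=W[(abs(W[...,0]-505)<14)&(abs(W[...,1]-64)<14)&(z>45)&(z<85)]; print('pad',len(q),np.median(q,0) if len(q) else '')
c=cam('top')
for t in ('lever_pad','lens','tube','driver','mouse'):
    r=finder.find_in('top',t)[0]; print(t,np.round(r['uv']),np.round(world(c,*r['uv'])))
s=manip.read_state(); print(s['clock'],s['eef_pos'],s['wrist_force'])
E
```

```text
button 808 [506.38249602 295.90950337  59.97057855] [62.60953385 63.24623278]
pad 790 [504.81968863  64.22386082  53.71891945]
lever_pad [300. 216.] [506.  65.  55.]
lens [472. 213.] [ 508. -312.   71.]
tube [288. 118.] [729.  92.  53.]
driver [390.  99.] [ 785. -147.   26.]
mouse [179. 162.] [634. 346.  30.]
9.85 [506.02384759 295.43158935 276.55036941] [-0.0152195  -0.44794303 -0.00094998]
```

```bash
python3 -c "
from cell import manip
print(manip.sign_off())"
```

```text
the job is handed in; nothing more can be done
None
```

I pressed the lever down through the window to its stop, then pressed the start button on the cream box (not the purple look-alike) fully in and released it. The job is handed in, and `sign_off()` gave no verdict.

- **Lever:** the push reached about 26 N at the stop. Afterwards the pad measured level at 53.8 mm (54 mm expected), both after the press and again at the end.
- **Guard:** I saw no sign of a touch. The fingers stayed within about 2 mm of the window's centre. Contact force on the guard itself was not measured.
- **Button:** it was pressed with 9.5 N and the fingertips came to about 57 mm, which is its stop. It then came back up to 63 mm, and its position had not changed by more than about 1 mm.
- **Bystanders:** the lens, tube, screwdriver and mouse were all found within about 7 mm of where they were at first. That is the detector's scatter, and the arm never came near them.
- **At hand-in:** the clock read about 9.9 s, and the arm was clear with the wrist force near zero. None of the checks failed or disagreed.

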